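# Sort the eye-clinic desk: bottles, carton and pen to their holders

## Task

Tidy up the four things lying along the front of the examination desk: stand the amber jar in the large bay of the blue tray and the brown dropper bottle in its small bay, stand the medicine carton on its narrow long side, as it stands now, lengthwise in the green tray, and lay the blue pen across both forks of the black pen rest, about centred. Keep the two bottles upright all the time, and let go of everything.

Things in the scene. Friction and masses are not known exactly. Their poses are not given: they have to be found in the camera images.
- dropper_bottle: brown dropper bottle with a black pointed rubber teat, 33 mm diameter, 102 mm tall, standing. The round body of 33 mm diameter reaches up to 62 mm, the cap (24 mm diameter) to 77 mm, the teat above is about 13 mm; grip it high on the body (50 to 60 mm up) so that the teat clears the palm. Origin at the centre of its underside, z up.
- amber_jar: amber plastic jar with white screw cap, 44 mm diameter, 59 mm tall, standing; body 44 mm diameter up to 46 mm, cap 40 mm diameter above; the one in the front row, not the look-alike that is part of the furniture at the far right of the desk. Origin at the centre of its underside, z up.
- carton: white medicine carton printed with oranges, 31 mm (x) by 86 mm (y) by 47 mm tall (z), standing on its long narrow side; origin at the centre of its underside; y along its length.
- pen: blue ballpoint pen lying flat, 145 mm long (y), 12 mm wide (x), 9 mm high (z); origin at the centre of its underside, y along its length.
- bottle_tray: blue open tray fixed to the desk, 124 mm (x) by 74 mm (y), 15 mm high, floor 3 mm thick, walls 4 mm; a cross wall divides it into a large bay (62 mm along x, 66 mm along y, centre at x = -27 mm in the tray's frame, large white disc on its floor) for the jar and a small bay (50 mm along x, 66 mm along y, centre at x = +33 mm, small white disc) for the dropper bottle. Origin at the centre of its underside, z up.
- carton_tray: green open tray fixed to the desk, 118 mm (x) by 63 mm (y), 15 mm high, floor 3 mm thick, walls 4 mm, so 110 by 55 mm inside. The carton's length goes along the tray's x. Origin at the centre of its underside.
- pen_rest: black pen rest fixed to the desk: base 100 mm (x) by 56 mm (y), 5 mm thick, with two forks standing 40 mm either side of the centre along x (each 10 mm thick along x). Each fork's seat is 16 mm above the desk and 32 mm wide along y, between horns 30 mm high. The pen lies along the rest's x, across both seats; fingers can go down between the forks (70 mm apart, clear). Origin at the centre of its underside.

How it is judged:
At the end, for the whole second after the job is handed in: Jar in the large and dropper bottle in the small bay of the blue tray, upright on its floor; carton upright on the green tray's floor, lengthwise (0.3 rad), centred to 15 mm; pen level on both seats, direction within 0.25 rad, centred lengthwise to 20 mm; all released, at rest (x of dropper_bottle in the frame of bottle_tray between 0.021 and 0.045 m and y of dropper_bottle in the frame of bottle_tray between -0.018 and 0.018 m and z of dropper_bottle in the frame of bottle_tray between -0.001 and 0.007 m and angle between each of dropper_bottle, amber_jar, carton's own z axis and vertical below 0.12 rad and x of amber_jar in the frame of bottle_tray between -0.039 and -0.015 m and y of amber_jar in the frame of bottle_tray between -0.014 and 0.014 m and z of amber_jar in the frame of bottle_tray between -0.001 and 0.007 m and x of carton in the frame of carton_tray between -0.015 and 0.015 m and y of carton in the frame of carton_tray between -0.015 and 0.015 m and z of carton in the frame of carton_tray between -0.001 and 0.007 m and angle between the y axis of carton and the x axis of carton_tray, either way round below 0.3 rad and x of pen in the frame of pen_rest between -0.02 and 0.02 m and y of pen in the frame of pen_rest between -0.013 and 0.013 m and z of pen in the frame of pen_rest between 0.012 and 0.026 m and angle between pen's own y axis and vertical above 1.47 rad and angle between the y axis of pen and the x axis of pen_rest, either way round below 0.25 rad and linear speed of each of dropper_bottle, amber_jar, carton, pen below 0.02 m/s); the robot touches nothing.
It fails at once if a bottle is tipped over (dropper bottle or jar leans more than about 45 degrees) (angle between any of dropper_bottle, amber_jar's own z axis and vertical above 0.8 rad).
It also fails if it takes over 99 s, if anything falls off the work surface, if the arm or the gripper's body presses on something with over 40 N, if the wrist force passes 120 N, or if a joint passes its speed limit or range.

## Robot

A 6-joint arm with a two-finger parallel gripper is mounted at the origin on a cart in front of the work surface, level with it; the furniture and walls round the work are solid. World frame = base frame: x ahead of the robot, y to its left, z up, the work surface at z = 0. Lengths are in m, angles in rad, forces in N, time in s.
With the tool pointing down it reaches from about 0.25 to 0.725 m from the base axis. Payload 4 kg.
Tool frame: the origin (TCP) lies between the finger pads; the fingertips stand 8 mm ahead of it and the grasp point (between the pads) lies 11 mm behind it (bot.tip_reach is the distance from the TCP to the fingertips, in m); z points along the fingers, y is the line along which they close (so a half turn about z gives the same grasp; the last joint's range is limited). The gripper opens to 85 mm and grips with 20 to 120 N. Pads are 22 mm wide; open, the fingers measure 114 mm over their backs; the gripper's body (76 mm by 85 mm) begins 54 mm behind the grasp point. The pads swing forward as they close: fully open they stand 13 mm farther back than shut.
Start: joints at [1.103, 0.241, 0.005, 1.335, 0, 1.571], TCP at [0.225, 0.446, 0.239] pointing down, gripper open.
Joint ranges: [-2.72, 2.72], [-1.05, 1.87], [-1.09, 1.28], [-1.99, 2.15], [-1.42, 1.44], [-3.14, 3.14]. Speed limits (rad/s): [2.79, 2.79, 3.14, 3.14, 3.14, 3.14].

## Interface

Orientations are given as a unit quaternion [x, y, z, w].
In Python, from workcell import bot gives the robot as it stands.
- The arm moves only by the tool move_arm, never from a script. Its argument "deltas" is a list of rows, each a list of 7 numbers: the opening, from 0 (shut) to 1 (fully open), then the shift along the tool's x, y, z in mm, then the turn, a rotation vector about the tool's x, y, z in degrees. In form: [[gripper, tx, ty, tz, ax, ay, az], ...]. A call has 1 to 10 rows; each row shifts and turns the commanded pose from where the row before left it, along the tool's axes as they then stand; what a row does not reach is not made up. A row lasts 1/12 s, in which the tool goes at most 41.7 mm and 7.16 degrees, less where a joint would pass 70% of its speed; a pose out of reach is approached as far as the arm can. A call is refused whole if a number of a shift passes 41.7 or a number of a turn 7.16, either way. A call with a gripper value outside its range is refused whole. The fingers move at their own pace and stop on an object; the grip force is fixed at half the most. Time passes only in rows, so rows that do not move let the fingers close. It gives the time, the measured TCP pose, the force, the opening and the grip force at its end, in the units of the state.
- bot.get_obs(): the state, without advancing time (a new reading comes with each control period).
- bot.camera(name): name is "side" or "top" or "wrist"; returns the picture (480x640x3 uint8, blue, green, red); there is no depth.
- bot.calibration(name): a dict with "K" (3x3 intrinsics, pixels), "dist_coeffs" ([k1, k2, p1, p2, k3] as OpenCV has them; the pictures are not rectified), "position" and "orientation" of the camera in the world. Camera axes: x right, y down, z forward; pixel columns grow to the right and rows downward; lengths in m; the calibration is good to about 2 mm. A picture is of the moment at which its call begins: read the wrist's pose just before it. calibration takes no time and is no camera call; for the wrist camera it gives the pose at the moment of the call.
- bot.job_done(): hands the job in; it is judged then, once.
Trained networks look in the newest picture that a camera, given by its name, has taken for a name from the list of things; names that differ only in an ending like _2 or _b are one class to them, and where a whole thing is asked for, a point or a joint stands for the part that bears it (a point fixed in the world has none). Each returns a list of dicts, best first, with "conf" (0 to 1); they miss things now and then, are a little off and sometimes report something else, mostly with a low value. They report only what shows in the picture. A call takes as long as a camera call.
- bot.outline_of(query, camera): "pixels" (480x640 bool, what is visible of it) and "rect" ([left, top, width, height] in pixels, round what is visible of it).
The state is a dict: "clock": time; "joint_pos": joint angles; "joint_vel": joint speeds; "tau": joint torques, N m; "eef_pos": TCP position; "tool_rot": TCP orientation; "ft_force": force on the tool from outside, world axes, zero at the start; "ft_torque": the same for the moment, N m; "grip_width": finger opening in m; "grasp_force": force on a finger pad.
Only numpy, scipy, OpenCV 4.12 (cv2) and the standard library are available. Lean on these libraries where they do the work, as an engineer would, in place of code of your own. Each camera call takes 0.05 s, during which the arm holds its last target. There are 200 camera calls.

## Working session

There is one attempt and no reset: what is moved stays moved. The work goes in short steps, Python scripts to look and compute and a tool call to move; the robot and the scene stay as the last step left them, time stands still between calls to the robot, and variables do not carry over. Pictures are saved under pics/ and viewed, at most 14 in all, crops included, and the job is handed in when it is done.

Besides the shell and the picture viewer there is one more tool, called as name([rows], argument=value, ...), one row to a line, values as JSON. move_arm: Moves the arm, as the interface text tells. Its arguments: {"type":"object","properties":{"deltas":{"type":"array","items":{"type":"array","items":{"type":"number"}}}},"required":["deltas"]}

```bash
mkdir -p pics; ls; cat > h.py <<'E'
import numpy as np, cv2
from scipy.spatial.transform import Rotation as R
from workcell import bot
def ray(cam,px,z,cal=None):
    c=cal or bot.calibration(cam)
    u=cv2.undistortPoints(np.array(px,float).reshape(-1,1,2),np.array(c["K"]),np.array(c["dist_coeffs"])).reshape(-1,2)
    M=R.from_quat(c["orientation"]).as_matrix(); p=np.array(c["position"])
    d=np.c_[u,np.ones(len(u))]@M.T
    return p+d*((z-p[2])/d[:,2])[:,None]
E
python3 - <<'E'
from h import *
o=bot.get_obs(); print(o)
for c in ["top","side","wrist"]:
    im=bot.camera(c); cv2.imwrite(f"pics/{c}0.png",im); k=bot.calibration(c); print(c,k["position"],k["orientation"],np.array(k["K"])[0])
    if c!="wrist":
        for n in "dropper_bottle amber_jar carton pen bottle_tray carton_tray pen_rest".split():
            for r in bot.outline_of(n,c)[:3]:
                m=r["pixels"].astype(np.uint8); 
                rr=cv2.minAreaRect(cv2.findNonZero(m)); print(n,round(r["conf"],2),r["rect"],np.round(rr[0],1),np.round(rr[1],1),round(rr[2],1))
                np.save(f"{c}_{n}.npy",m) 
E
```

```text
pics
{'clock': 0.0, 'joint_pos': array([ 1.10300537e+00,  2.41406075e-01,  3.71484269e-03,  1.33521661e+00,
       -3.11436633e-06,  1.57082756e+00]), 'joint_vel': array([-0.00069341, -0.00142349, -0.00028868, -0.00042563, -0.00062434,
       -0.00025121]), 'tau': array([ 1.61615000e-03, -3.72319508e+01,  2.52408224e+01,  1.68200559e-02,
        2.87500370e-04, -5.57516231e-06]), 'eef_pos': array([0.22517602, 0.4457234 , 0.23841282]), 'tool_rot': array([ 2.31783741e-01,  9.72766767e-01, -1.02737560e-03, -2.43160863e-04]), 'ft_force': array([-0.24982611,  0.07706014, -0.12996022]), 'ft_torque': array([-0.02850818, -0.06051749,  0.06285094]), 'grasp_force': 0.0, 'grip_width': 0.08531894525822008}
top [ 0.33594496 -0.14923347  0.92872393] [ 0.7039263  -0.70367225  0.07182951 -0.06460372] [559.83463598   0.         325.16518481]
dropper_bottle 0.96 [195.1, 283.4, 27.8, 23.6] [209.8 296.9] [26.4 20.6] 26.6
amber_jar 0.73 [278.3, 288.1, 29.2, 22.5] [291.5 301. ] [28. 27.] 90.0
carton 0.83 [441.8, 272.5, 32.4, 58.4] [457.3 302.7] [55.3 26.3] 78.7
pen 0.94 [355.3, 260.5, 20.0, 82.2] [362.1 2
[... 381 characters left out ...]
er_bottle 0.96 [238.0, 123.0, 20.5, 43.8] [246.8 142.9] [42.6 18. ] 78.7
amber_jar 0.84 [236.0, 182.3, 31.2, 36.2] [250.5 202. ] [36. 25.] 90.0
carton 0.87 [232.7, 324.7, 62.3, 45.5] [264.6 346.7] [30.4 60.1] 72.9
pen 0.74 [223.9, 260.0, 76.9, 12.1] [262.  264.7] [78.1  7.1] 2.7
bottle_tray 0.67 [337.0, 250.2, 83.6, 49.4] [380.5 275.3] [44.5 77.8] 83.0
carton_tray 0.62 [319.8, 153.3, 64.4, 28.7] [350.5 168.5] [29.5 62.5] 87.5
pen_rest 0.82 [334.4, 196.7, 56.6, 41.3] [363.2 218.3] [33.  56.8] 77.5
pen_rest 0.2 [238.0, 122.4, 20.4, 41.3] [246.6 143.4] [42.1 17.9] 79.7
wrist [0.15660983 0.4814458  0.37398304] [0.84137693 0.51793667 0.08086721 0.13147992] [344.82595346   0.         316.82174316]
```

View pics/top0.png

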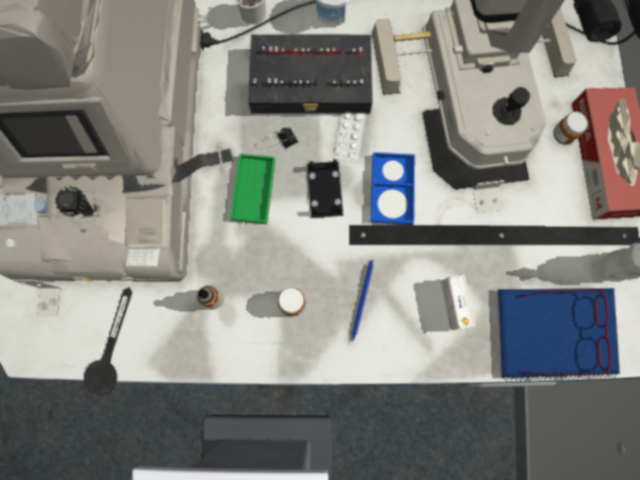

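View pics/side0.png

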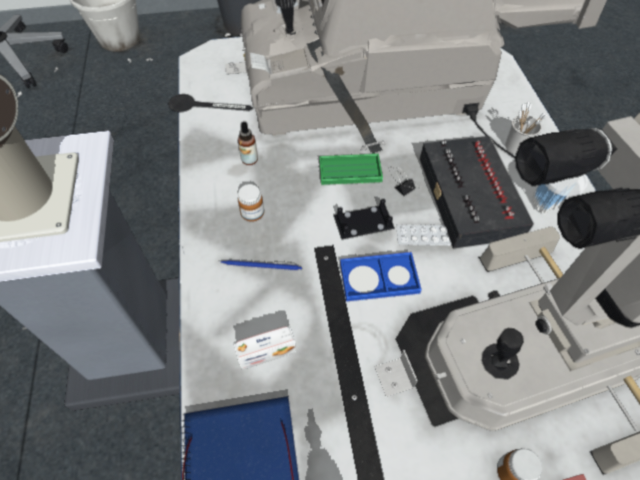

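The top view shows the front row left to right: dropper (208,297), jar (291,301), pen (362,300), carton (457,302). Behind it are the green tray (252,188), pen rest (324,189) and blue tray (392,188), with the large bay nearer the robot. The side view agrees. Next I fit the known shapes to the outlines.

```bash
cat > fit.py <<'E'
from h import *
from scipy.optimize import minimize
def cyl(d,z0,z1):
    t=np.linspace(0,2*np.pi,24,endpoint=False); return [(d/2*np.cos(a),d/2*np.sin(a),z) for a in t for z in (z0,z1)]
def box(x,y,z,x0=0): return [(x0+sx*x/2,sy*y/2,zz) for sx in(-1,1) for sy in (-1,1) for zz in (0,z)]
P={"dropper_bottle":[cyl(.033,0,.062),cyl(.024,.062,.077),cyl(.008,.077,.102)],"amber_jar":[cyl(.044,0,.046),cyl(.040,.046,.059)],
"carton":[box(.031,.086,.047)],"pen":[box(.012,.145,.009)],"bottle_tray":[box(.124,.074,.015)],"carton_tray":[box(.118,.063,.015)],
"pen_rest":[box(.1,.056,.005)]+[[(s*.04+a,b,z) for a in(-.005,.005) for b in (-.02,.02) for z in (0,.03)] for s in(-1,1)]}
def model(name,q,cal,S=4):
    M=np.zeros((480*1,640),np.uint8); c,s=np.cos(q[2]),np.sin(q[2])
    Rw=R.from_quat(cal["orientation"]).as_matrix(); p=np.array(cal["position"])
    for pts in P[name]:
        w=np.array(pts)@np.array([[c,s,0],[-s,c,0],[0,0,1]])+[q[0],q[1],0]
        rv=cv2.Rodrigues(Rw.T)[0]; uv=cv2.projectPoints(w,rv,-Rw.T@p,np.array(cal["K"]),np.array(cal["dist_coeffs"]))[0]
        h=cv2.convexHull(uv.astype(np.float32)); cv2.fillConvexPoly(M,np.round(h*16).astype(np.int32),255,cv2.LINE_AA,4)
    return M/255.
def fit(name,masks,cals,q0):
    ms=[cv2.GaussianBlur(m.astype(float),(0,0),1.5) for m in masks]
    f=lambda q:sum(((cv2.GaussianBlur(model(name,q,c),(0,0),1.5)-m)**2).sum()/m.sum() for m,c in zip(ms,cals))
    r=minimize(f,q0,method="Nelder-Mead",options=dict(initial_simplex=np.array(q0)+np.array([[0,0,0],[.012,0,0],[0,.012,0],[0,0,.15]]),xatol=2e-4,fatol=1e-4,maxiter=150))
    return r.x,r.fun
E
python3 - <<'E'
from fit import *
cc={c:bot.calibration(c) for c in("top","side")}
for n in P:
    tm=np.load(f"top_{n}.npy"); ctr=np.argwhere(tm).mean(0)[::-1]
    g=ray("top",[ctr],.02)[0]
    out=[]
    for cs in (["top"],["side"],["top","side"]):
        # pen_rest side mask second was dropper: skip
        if n=="pen_rest" and "side" in cs: cs=["top"]
        best=min((fit(n,[np.load(f"{c}_{n}.npy") for c in cs],[cc[c] for c in cs],[g[0],g[1],y]) for y in ((0,) if n in("dropper_bottle","amber_jar") else (0,.4,-.4))) if n in("dropper_bottle","amber_jar","carton","pen") else (fit(n,[np.load(f"{c}_{n}.npy") for c in cs],[cc[c] for c in cs],[g[0],g[1],y]) for y in (0,.3,-.3)),key=lambda t:t[1])
        out.append((np.round(best[0],4),round(best[1],2)))
    print(n,out)
E
```

```text
dropper_bottle [(array([0.4289, 0.0274, 0.1066]), np.float64(0.03)), (array([0.4294, 0.0309, 0.1793]), np.float64(0.06)), (array([0.4291, 0.0279, 0.1926]), np.float64(0.1))]
amber_jar [(array([ 0.4233, -0.1046,  0.1152]), np.float64(0.02)), (array([ 0.4237, -0.1003,  0.0701]), np.float64(0.03)), (array([ 0.4235, -0.1036,  0.1322]), np.float64(0.06))]
carton [(array([ 0.42  , -0.3746,  1.7205]), np.float64(0.02)), (array([ 0.4212, -0.3723, -1.4025]), np.float64(0.04)), (array([ 0.4206, -0.3735, -1.4089]), np.float64(0.08))]
pen [(array([ 0.4294, -0.2206,  1.3192]), np.float64(0.37)), (array([ 0.46  , -0.162 , -0.0097]), np.float64(1.47)), (array([ 0.4332, -0.2204,  1.3153]), np.float64(0.93))]
bottle_tray [(array([ 0.6205, -0.2749, -0.0233]), np.float64(0.02)), (array([ 0.6219, -0.2717, -0.0439]), np.float64(0.01)), (array([ 0.6211, -0.2733, -0.0394]), np.float64(0.05))]
carton_tray [(array([ 0.6191, -0.0344, -0.0922]), np.float64(0.0)), (array([ 0.6206, -0.0302, -0.0957]), np.float64(0.03)), (array([ 0.6197, -0.0329, -0.0937]), np.float64(0.05))]
pen_rest [(array([ 0.6176, -0.1584,  0.0706]), np.float64(0.02)), (array([ 0.6176, -0.1584,  0.0706]), np.float64(0.02)), (array([ 0.6176, -0.1584,  0.0706]), np.float64(0.02))]
```

```bash
python3 - <<'E'
from h import *
for n,px in {"machine front-right corner":(186,278),"mach edge back":(200,100),"strap tip":(230,157),"scope left":(428,112),"scope front":(465,187),"ruler":(350,235),"desk edge":(330,382)}.items():
    print(n,[np.round(ray("top",[px],z)[0,:2],3) for z in (0,.1,.2)])
print("strap side",[np.round(ray("side",[(378,150)],z)[0],3) for z in (0,.05,.1)])
E
```

```text
machine front-right corner [array([0.464, 0.076]), array([0.45 , 0.051]), array([0.437, 0.027])]
mach edge back [array([0.789, 0.068]), array([0.74 , 0.044]), array([0.691, 0.021])]
strap tip [array([0.679, 0.008]), array([ 0.642, -0.009]), array([ 0.605, -0.026])]
scope left [array([ 0.766, -0.344]), array([ 0.72 , -0.323]), array([ 0.673, -0.302])]
scope front [array([ 0.625, -0.404]), array([ 0.594, -0.376]), array([ 0.563, -0.349])]
ruler [array([ 0.539, -0.201]), array([ 0.517, -0.195]), array([ 0.495, -0.19 ])]
desk edge [array([ 0.294, -0.167]), array([ 0.298, -0.165]), array([ 0.303, -0.163])]
strap side [array([0.688, 0.015, 0.   ]), array([ 0.671, -0.031,  0.05 ]), array([ 0.655, -0.077,  0.1  ])]
```

move_arm([
  [1,0,0,0,0,0,-6.7],
  [1,0,0,0,0,0,-6.7],
  [1,0,0,0,0,0,-6.7],
  [1,0,0,0,0,0,-6.7],
  [1,-14,-38.5,0,0,0,0],
  [1,-14,-38.5,0,0,0,0],
  [1,-14,-38.5,0,0,0,0],
  [1,-14,-38.5,0,0,0,0],
  [1,-14,-38.5,0,0,0,0],
  [1,-14,-38.5,0,0,0,0],
])

```text
clock: 1.68
eef_pos: [0.3096, 0.2136, 0.2395]
tool_rot: [-0.0, 1.0, 0.0, 0.0]
ft_force: [0.6, -0.4, -1.1]
grip_width: 0.0853
grasp_force: 0.0
```

move_arm([
  [1,-14,-38.5,0,0,0,0],
  [1,-14,-38.5,0,0,0,0],
  [1,-14,-38.5,0,0,0,0],
  [1,-14,-38.5,0,0,0,0],
  [1,-14,-38.5,10,0,0,0],
  [1,-14,-38.5,10,0,0,0],
  [1,-14,-38.5,20,0,0,0],
  [1,-14,-38.5,20,0,0,0],
  [1,0,0,0,0,0,0],
])

```text
clock: 2.43
eef_pos: [0.4189, -0.0903, 0.18]
tool_rot: [0.004, 1.0, -0.001, -0.001]
ft_force: [-0.1, -0.5, -0.4]
grip_width: 0.0853
grasp_force: 0.0
```

```bash
python3 - <<'E'
from fit import *
o=bot.get_obs(); k=bot.calibration("wrist"); im=bot.camera("wrist"); cv2.imwrite("pics/w1.png",im); print(o["eef_pos"],o["clock"],k["position"],k["orientation"])
for n,g in (("amber_jar",(.4235,-.1025,0)),("dropper_bottle",(.429,.029,0))):
    for r in bot.outline_of(n,"wrist")[:2]:
        print(n,r["conf"],r["rect"],fit(n,[r["pixels"]],[k],list(g)))
E
```

```text
[ 0.41888125 -0.0903337   0.17999903] 2.4333 [ 0.34203909 -0.08953034  0.31488574] [0.70115165 0.69643317 0.10698455 0.10918571]
amber_jar 0.65 [277.3, 201.4, 53.3, 65.5] (array([ 0.42391493, -0.10182497,  0.05751622]), np.float64(0.027407275959859746))
dropper_bottle 0.97 [427.8, 209.1, 74.4, 61.3] (array([0.43011534, 0.02894906, 0.16725017]), np.float64(0.04222460407310804))
```

View pics/w1.png

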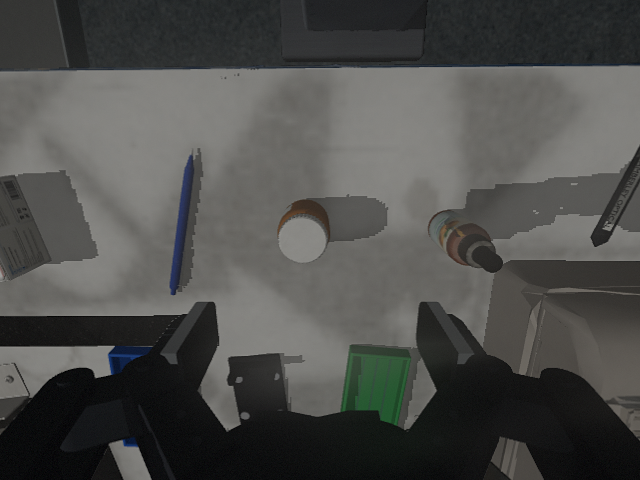

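The wrist view shows the jar at (303,235) and the dropper at (465,240). Both agree to within about 1 mm with the averaged positions. I descend on the jar and grip it.

move_arm([
  [1,-3,-8.5,20,0,0,0],
  [1,0,0,35,0,0,0],
  [1,0,0,35,0,0,0],
  [1,0,0,35,0,0,0],
  [1,0,0,16,0,0,0],
  [1,0,0,10,0,0,0],
  [1,0,0,0,0,0,0],
  [0.4,0,0,0,0,0,0],
  [0.4,0,0,0,0,0,0],
  [0.4,0,0,0,0,0,0],
])

```text
clock: 3.42
eef_pos: [0.4233, -0.094, 0.0336]
tool_rot: [-0.0, 1.0, -0.001, 0.002]
ft_force: [0.2, -1.4, 1.0]
grip_width: 0.0518
grasp_force: 1.2
```

move_arm([
  [0.3,0,0,0,0,0,0],
  [0.3,0,0,0,0,0,0],
  [0.3,0,0,0,0,0,0],
  [0.3,0,0,0,0,0,0],
  [0.3,0,0,0,0,0,0],
])

```text
clock: 3.83
eef_pos: [0.4234, -0.0943, 0.034]
tool_rot: [0.0, 1.0, -0.001, 0.002]
ft_force: [-1.5, -0.7, 8.6]
grip_width: 0.042
grasp_force: 59.7
```

move_arm([
  [0.7,0,0,0,0,0,0],
  [0.7,0,0,0,0,0,0],
  [0.7,0,0,0,0,0,0],
  [0.7,0,0,9,0,0,0],
  [0.7,0,0,0,0,0,0],
  [0.3,0,0,0,0,0,0],
  [0.3,0,0,0,0,0,0],
  [0.3,0,0,0,0,0,0],
  [0.3,0,0,0,0,0,0],
  [0.3,0,0,0,0,0,0],
])

```text
clock: 4.67
eef_pos: [0.4215, -0.0936, 0.0228]
tool_rot: [0.0, 1.0, 0.0, -0.0]
ft_force: [-0.6, 1.5, -1.1]
grip_width: 0.0426
grasp_force: 60.8
```

move_arm([
  [0.3,0,0,0,0,0,0],
  [0.3,0,0,-5,0,0,0],
  [0.3,0,0,-15,0,0,0],
  [0.3,0,0,-30,0,0,0],
  [0.3,0,0,-10,0,0,0],
  [0.3,0,0,0,0,0,0],
])

```text
clock: 5.17
eef_pos: [0.4242, -0.0942, 0.0859]
tool_rot: [0.0, 1.0, -0.001, 0.003]
ft_force: [0.2, 0.4, -1.4]
grip_width: 0.0427
grasp_force: 61.1
```

move_arm([
  [0.3,-15,-15,0,0,0,0],
  [0.3,-25,-26,0,0,0,0],
  [0.3,-25,-26,0,0,0,0],
  [0.3,-25,-26,0,0,0,0],
  [0.3,-25,-26,0,0,0,0],
  [0.3,-25,-26,0,0,0,0],
  [0.3,-20,-20,0,0,0,0],
  [0.3,-10,-13,0,0,0,0],
  [0.3,0,0,0,0,0,0],
  [0.3,0,0,0,0,0,0],
])

```text
clock: 6.0
eef_pos: [0.5909, -0.2719, 0.081]
tool_rot: [0.001, 1.0, 0.001, -0.001]
ft_force: [-0.3, 0.7, -2.1]
grip_width: 0.0426
grasp_force: 61.2
```

```bash
python3 - <<'E'
from fit import *
o=bot.get_obs(); k=bot.calibration("wrist"); im=bot.camera("wrist"); cv2.imwrite("pics/w2.png",im); print(o["eef_pos"],o["joint_pos"])
for n,g in (("bottle_tray",(.621,-.273,-.035)),("pen_rest",(.618,-.157,.07)),("carton_tray",(.62,-.033,-.09))):
    for r in bot.outline_of(n,"wrist")[:1]: print(n,r["conf"],r["rect"],fit(n,[r["pixels"]],[k],list(g)))
im=bot.camera("top"); cc=bot.calibration("top"); 
for r in bot.outline_of("amber_jar","top")[:2]: print(r["conf"],r["rect"])
E
```

```text
[ 0.59087803 -0.27185609  0.08099682] [-4.31310585e-01  6.38196074e-01  1.99496502e-01  1.13511800e+00
  2.17752609e-04 -4.30241370e-01]
bottle_tray 0.79 [258.7, 202.3, 123.1, 94.1] (array([ 0.62158435, -0.27287638, -0.0420201 ]), np.float64(1.5310261674399512))
pen_rest 0.82 [441.3, 217.1, 111.9, 153.4] (array([ 0.61987728, -0.15522668,  0.08376995]), np.float64(0.13848325626156913))
carton_tray 0.7 [593.9, 240.0, 44.9, 133.9] (array([ 0.62040327, -0.03044077, -0.09901896]), np.float64(0.0014267568518393627))
```

View pics/w2.png

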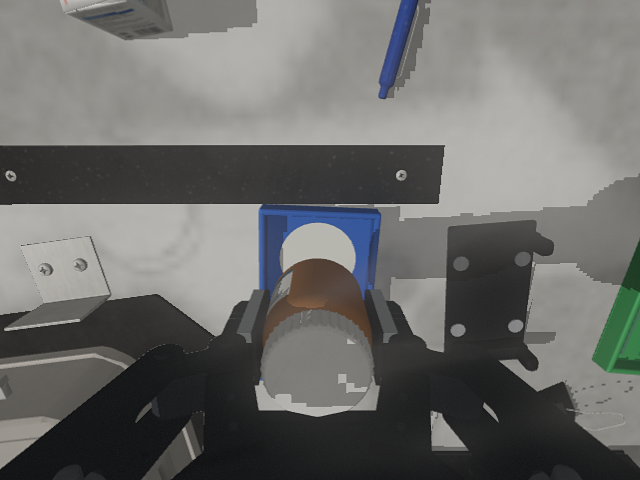

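The jar sits between the pads. The tray's front edge runs from (260,207) to (381,210), with the large disc around (318,255). I check that edge for the tray's x and y.

```bash
python3 - <<'E'
from h import *
print(ray("wrist",[(260,207),(381,210),(319,208)],.015)); 
print("disc near edge",ray("wrist",[(318,222),(280,250),(356,250)],.003), bot.get_obs()["eef_pos"])
E
```

```text
[[ 0.55901918 -0.30493772  0.015     ]
 [ 0.56075806 -0.23221585  0.015     ]
 [ 0.55958369 -0.26952874  0.015     ]]
disc near edge [[ 0.5714906  -0.27006142  0.003     ]
 [ 0.59066832 -0.29513978  0.003     ]
 [ 0.59059764 -0.24488948  0.003     ]] [ 0.59113987 -0.27076582  0.08315338]
```

move_arm([
  [0.3,-3.5,0.5,10,0,0,0],
  [0.3,0,0,15,0,0,0],
  [0.3,0,0,15,0,0,0],
  [0.3,0,0,10,0,0,0],
  [0.3,0,0,3,0,0,0],
  [0.3,0,0,0,0,0,0],
  [0.3,0,0,0,0,0,0],
])

```text
clock: 6.88
eef_pos: [0.5954, -0.2712, 0.0301]
tool_rot: [-0.0, 1.0, -0.0, 0.0]
ft_force: [-0.6, -0.2, -1.0]
grip_width: 0.0428
grasp_force: 61.2
```

move_arm([
  [0.3,0,0,2.5,0,0,0],
  [0.3,0,0,0,0,0,0],
  [0.75,0,0,0,0,0,0],
  [0.75,0,0,0,0,0,0],
  [0.75,0,0,0,0,0,0],
  [0.75,0,0,0,0,0,0],
  [0.75,0,0,-20,0,0,0],
  [0.75,0,0,-40,0,0,0],
  [0.75,0,0,-40,0,0,0],
  [1,0,0,-40,0,0,0],
])

```text
clock: 7.72
eef_pos: [0.5946, -0.271, 0.1687]
tool_rot: [0.0, 1.0, 0.0, -0.001]
ft_force: [1.0, -0.4, -0.4]
grip_width: 0.0743
grasp_force: 0.0
```

move_arm([
  [1,20,34,-10,0,0,0],
  [1,20,34,0,0,0,0],
  [1,20,34,0,0,0,0],
  [1,20,34,0,0,0,0],
  [1,20,34,0,0,0,0],
  [1,20,34,0,0,0,0],
  [1,20,34,0,0,0,0],
  [1,20,34,0,0,0,0],
  [1,5,28,0,0,0,0],
  [1,0,0,0,0,0,0],
])

```text
clock: 8.55
eef_pos: [0.4285, 0.0326, 0.1781]
tool_rot: [-0.003, 1.0, 0.001, 0.0]
ft_force: [1.0, 0.9, 0.2]
grip_width: 0.0855
grasp_force: 0.0
```

```bash
python3 - <<'E'
from fit import *
k=bot.calibration("wrist"); o=bot.get_obs(); im=bot.camera("wrist"); print(o["eef_pos"],o["clock"])
for n,g in (("dropper_bottle",(.430,.029,0)),("carton_tray",(.62,-.033,-.09)),("pen_rest",(.618,-.157,.07))):
    for r in bot.outline_of(n,"wrist")[:1]: print(n,r["conf"],r["rect"],fit(n,[r["pixels"]],[k],list(g)))
k=bot.calibration("side");bot.camera("side")
for r in bot.outline_of("amber_jar","side")[:3]: print("jar",r["conf"],r["rect"],fit("amber_jar",[r["pixels"]],[k],[.595,-.27,0]))
E
```

```text
[0.42847575 0.03262173 0.17808458] 8.55
dropper_bottle 0.9 [292.8, 201.0, 41.9, 57.5] (array([0.42972548, 0.02951983, 0.02364228]), np.float64(0.0432914719552647))
carton_tray 0.84 [224.3, 339.1, 65.1, 87.2] (array([ 0.62061253, -0.03284544, -0.12879122]), np.float64(0.2600566894539377))
jar 0.69 [353.5, 249.0, 30.2, 38.7] (array([ 0.59894478, -0.26964241,  0.009766  ]), np.float64(0.019168912519847373))
```

move_arm([
  [1,-1,-4,5,0,0,0],
  [1,0,0,0,0,0,0],
  [1,0,0,30,0,0,0],
  [1,0,0,35,0,0,0],
  [1,0,0,30,0,0,0],
  [1,0,0,20,0,0,0],
  [1,0,0,10,0,0,0],
  [1,0,0,0,0,0,0],
  [1,0,0,0,0,0,0],
])

```text
clock: 9.6
eef_pos: [0.4307, 0.0243, 0.0469]
tool_rot: [0.001, 1.0, -0.0, -0.001]
ft_force: [0.7, -0.5, 0.7]
grip_width: 0.0856
grasp_force: 0.0
```

move_arm([
  [1,0.5,5,1,0,0,0],
  [0.6,0,0,0,0,0,0],
  [0.4,0,0,0,0,0,0],
  [0.2,0,0,0,0,0,0],
  [0.2,0,0,0,0,0,0],
  [0.2,0,0,0,0,0,0],
  [0.2,0,0,0,0,0,0],
  [0.2,0,0,0,0,0,0],
  [0.2,0,0,0,0,0,0],
])

```text
clock: 10.35
eef_pos: [0.4315, 0.0299, 0.0473]
tool_rot: [-0.0, 1.0, 0.0, 0.001]
ft_force: [-0.9, -0.7, 6.1]
grip_width: 0.0301
grasp_force: 59.8
```

move_arm([
  [0.2,0,0,-3,0,0,0],
  [0.2,0,0,-7,0,0,0],
  [0.2,0,0,-20,0,0,0],
  [0.2,0,0,-30,0,0,0],
  [0.2,0,0,-10,0,0,0],
  [0.2,0,0,0,0,0,0],
])

```text
clock: 10.85
eef_pos: [0.4329, 0.03, 0.1194]
tool_rot: [0.0, 1.0, 0.0, 0.003]
ft_force: [0.4, -0.6, 0.1]
grip_width: 0.0302
grasp_force: 59.4
```

```bash
python3 - <<'E'
from h import *
im=np.hstack([bot.camera("side")[20:220,150:450],bot.camera("wrist")[140:440,170:470][:200]]); im=cv2.resize(im,None,fx=1.3,fy=1.3,interpolation=cv2.INTER_CUBIC); cv2.imwrite("pics/d1.png",im); print(im.shape)
E
```

```text
(260, 780, 3)
```

View pics/d1.png

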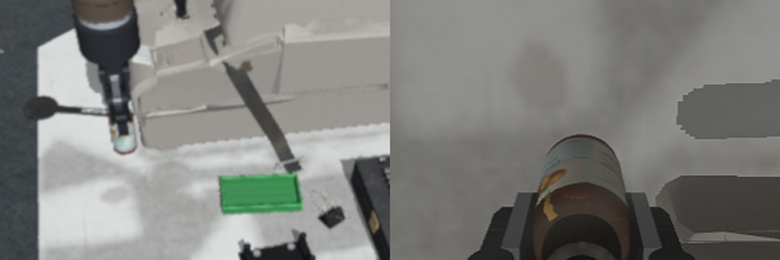

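The bottle is held upright: label clear at wrist crop (575,190), hanging straight in the side crop at (123,140). On to the small bay.

move_arm([
  [0.2,-10,-15,0,0,0,0],
  [0.2,-20,-28,0,0,0,0],
  [0.2,-23,-31,0,0,0,0],
  [0.2,-23,-31,0,0,0,0],
  [0.2,-23,-31,0,0,0,0],
  [0.2,-23,-31,0,0,0,0],
  [0.2,-23,-31,0,0,0,0],
  [0.2,-23,-31,0,0,0,0],
  [0.2,-23,-31,0,0,0,0],
  [0.2,-20,-28,0,0,0,0],
])

```text
clock: 11.78
eef_pos: [0.6415, -0.2598, 0.1136]
tool_rot: [0.0, 1.0, 0.001, -0.002]
ft_force: [-0.2, 0.9, -0.4]
grip_width: 0.03
grasp_force: 59.4
```

move_arm([
  [0.2,-10,-14,0,0,0,0],
  [0.2,0,0,0,0,0,0],
  [0.2,0,0,0,0,0,0],
])

```text
clock: 12.03
eef_pos: [0.6505, -0.2726, 0.1131]
tool_rot: [0.001, 1.0, 0.001, -0.002]
ft_force: [0.2, 0.4, -1.0]
grip_width: 0.0302
grasp_force: 59.5
```

move_arm([
  [0.2,-5.5,0,10,0,0,0],
  [0.2,0,0,15,0,0,0],
  [0.2,0,0,15,0,0,0],
  [0.2,0,0,12,0,0,0],
  [0.2,0,0,6,0,0,0],
  [0.2,0,0,0,0,0,0],
  [0.2,0,0,0,0,0,0],
])

```text
clock: 12.62
eef_pos: [0.6569, -0.2715, 0.0582]
tool_rot: [-0.0, 1.0, 0.0, -0.0]
ft_force: [0.6, 0.2, -0.4]
grip_width: 0.0299
grasp_force: 59.5
```

```bash
python3 - <<'E'
from h import *
o=bot.get_obs(); print(o["eef_pos"],o["ft_force"]); im=np.hstack([bot.camera("side")[150:350,280:480],bot.camera("wrist")[100:400,170:470][:300:1].repeat(1,0)[50:250]]); im=cv2.resize(im,None,fx=1.5,fy=1.5,interpolation=cv2.INTER_CUBIC); cv2.imwrite("pics/d2.png",im)
E
```

```text
[ 0.65690603 -0.27151289  0.05817365] [ 0.64604185  0.21474179 -0.44805678]
```

View pics/d2.png

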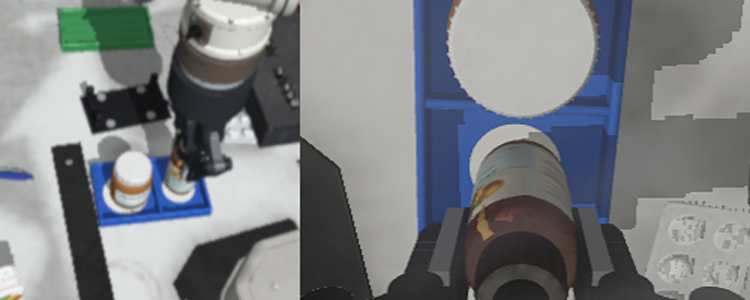

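The jar stands in the large bay and the dropper is above its small disc. I set it down, release, and go on to the carton.

move_arm([
  [0.2,0,0,4,0,0,0],
  [0.2,0,0,3.5,0,0,0],
  [0.2,0,0,0,0,0,0],
  [0.6,0,0,0,0,0,0],
  [0.6,0,0,0,0,0,0],
  [0.6,0,0,0,0,0,0],
  [0.6,0,0,0,0,0,0],
  [0.6,0,0,-15,0,0,0],
  [0.6,0,0,-35,0,0,0],
  [0.6,0,0,-40,0,0,0],
])

```text
clock: 13.55
eef_pos: [0.655, -0.2713, 0.1383]
tool_rot: [0.0, 1.0, 0.001, -0.003]
ft_force: [0.5, -1.0, 0.2]
grip_width: 0.0511
grasp_force: 0.0
```

move_arm([
  [0.6,0,0,-40,0,0,0],
  [0.6,38,0,0,0,0,0],
  [0.6,38,0,0,0,0,0],
  [0.6,38,0,0,0,0,0],
  [1,30,-20,0,0,0,0],
  [1,30,-26,0,0,0,0],
  [1,30,-26,0,0,0,0],
  [1,28,-26,0,0,0,0],
  [1,0,0,0,0,0,-4.6],
  [1,0,0,0,0,0,-4.6],
])

```text
clock: 14.38
eef_pos: [0.4232, -0.3721, 0.1816]
tool_rot: [-0.08, 0.997, -0.0, 0.0]
ft_force: [0.4, 1.1, 0.0]
grip_width: 0.0854
grasp_force: 0.0
```

```bash
python3 - <<'E'
from fit import *
k=bot.calibration("wrist"); o=bot.get_obs(); im=bot.camera("wrist"); print(o["eef_pos"],o["tool_rot"],o["clock"]); cv2.imwrite("pics/w3.png",im)
for n,g in (("carton",(.4206,-.3735,1.725)),("pen",(.430,-.219,1.319))):
    for r in bot.outline_of(n,"wrist")[:1]: print(n,r["conf"],r["rect"],fit(n,[r["pixels"]],[k],list(g)))
k=bot.calibration("side");bot.camera("side")
for r in bot.outline_of("dropper_bottle","side")[:1]: print(r["conf"],r["rect"],fit("dropper_bottle",[r["pixels"]],[k],[.655,-.27,0]))
E
```

```text
[ 0.42318684 -0.37210538  0.18164545] [-7.97336717e-02  9.96816085e-01 -3.66583343e-04  3.16118506e-04] 14.3833
carton 0.92 [294.9, 169.2, 39.2, 111.5] (array([ 0.4229433 , -0.37270476,  1.73716408]), np.float64(0.04002584520677782))
pen 0.73 [438.1, 176.0, 79.5, 131.0] (array([ 0.43294035, -0.2186185 ,  1.33823724]), np.float64(0.5149356363131644))
0.72 [388.8, 240.7, 24.6, 41.0] (array([ 0.65606048, -0.27036195,  0.13462032]), np.float64(0.026360588113771576))
```

View pics/w3.png

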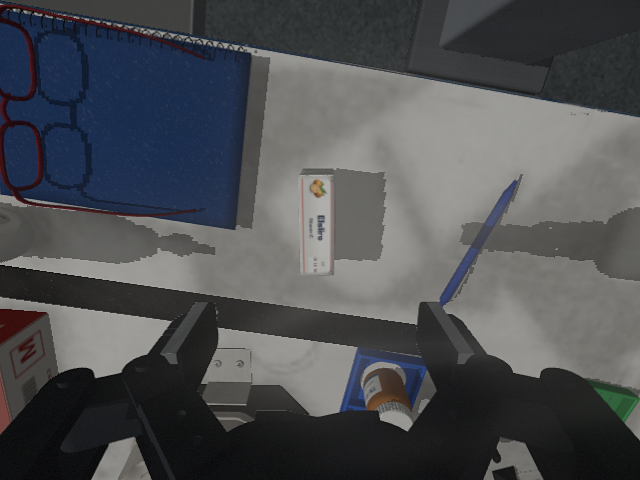

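The carton's top face is at (317,225), aligned with the tool. The book's edge is close on the left, so I descend with a smaller opening.

move_arm([
  [0.65,0,-0.5,0,0,0,0],
  [0.65,0,0,20,0,0,0],
  [0.65,0,0,35,0,0,0],
  [0.65,0,0,35,0,0,0],
  [0.65,0,0,0,0,0,0],
  [0.65,0,0,0,0,0,0],
])

```text
clock: 15.13
eef_pos: [0.4241, -0.369, 0.0893]
tool_rot: [-0.08, 0.997, 0.002, -0.002]
ft_force: [0.1, 0.6, 1.0]
grip_width: 0.0558
grasp_force: 0.0
```

move_arm([
  [0.65,1,-3.5,10,0,0,0],
  [0.65,0,0,20,0,0,0],
  [0.65,0,0,20,0,0,0],
  [0.65,0,0,12,0,0,0],
  [0.65,0,0,0,0,0,0],
  [0.2,0,0,0,0,0,0],
  [0.2,0,0,0,0,0,0],
  [0.2,0,0,0,0,0,0],
  [0.2,0,0,0,0,0,0],
  [0.2,0,0,0,0,0,0],
])

```text
clock: 15.97
eef_pos: [0.4264, -0.3757, 0.0313]
tool_rot: [-0.08, 0.997, -0.002, 0.002]
ft_force: [-0.0, 0.4, 7.1]
grip_width: 0.0297
grasp_force: 61.9
```

move_arm([
  [0.2,0,0,0,0,0,0],
  [0.2,0,0,-5,0,0,0],
  [0.2,0,0,-20,0,0,0],
  [0.2,0,0,-35,0,0,0],
  [0.2,0,0,-35,0,0,0],
  [0.2,0,0,-30,0,0,0],
  [0.2,0,0,0,0,0,0],
])

```text
clock: 16.55
eef_pos: [0.4279, -0.377, 0.1617]
tool_rot: [-0.08, 0.997, -0.005, 0.004]
ft_force: [1.3, -1.8, -0.7]
grip_width: 0.0298
grasp_force: 61.1
```

move_arm([
  [0.2,0,0,0,0,0,5],
  [0.2,0,0,0,0,0,5],
  [0.2,0,0,0,0,0,4.6],
  [0.2,-8,18,0,0,0,0],
  [0.2,-15,33,0,0,0,0],
  [0.2,-16,36,0,0,0,0],
  [0.2,-16,36,0,0,0,0],
  [0.2,-16,36,0,0,0,0],
  [0.2,-16,36,0,0,0,0],
  [0.2,-16,36,0,0,0,0],
])

```text
clock: 17.38
eef_pos: [0.5494, -0.1522, 0.1539]
tool_rot: [0.047, 0.999, -0.0, -0.0]
ft_force: [0.5, -0.6, -0.8]
grip_width: 0.0299
grasp_force: 61.1
```

move_arm([
  [0.2,-16,36,0,0,0,0],
  [0.2,-16,36,0,0,0,0],
  [0.2,-14,33,0,0,0,0],
  [0.2,-8,18,0,0,0,0],
  [0.2,-4,8,20,0,0,0],
  [0.2,0,0,30,0,0,0],
  [0.2,0,0,20,0,0,0],
  [0.2,0,0,0,0,0,0],
  [0.2,0,0,0,0,0,0],
])

```text
clock: 18.13
eef_pos: [0.6177, -0.0289, 0.0825]
tool_rot: [0.047, 0.999, -0.0, -0.002]
ft_force: [0.4, 0.3, 0.7]
grip_width: 0.0298
grasp_force: 61.0
```

```bash
python3 - <<'E'
from fit import *
k=bot.calibration("wrist"); o=bot.get_obs(); im=bot.camera("wrist"); print(o["eef_pos"],o["tool_rot"],o["clock"]); cv2.imwrite("pics/w4.png",im)
E
```

```text
[ 0.617666   -0.02891685  0.08254964] [ 4.70759343e-02  9.98889067e-01 -8.95472958e-06 -2.11831368e-03] 18.1333
```

View pics/w4.png

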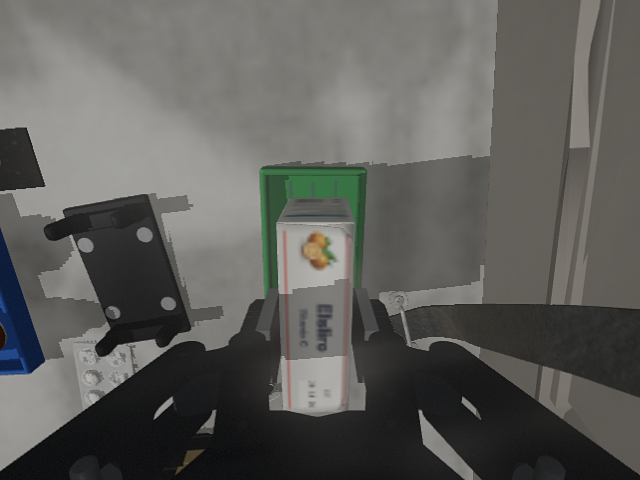

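The tray's front edge runs from (261,169) to (366,168), with the carton roughly centred over it. The dark strap is close to the right finger, so I will open only a little here.

```bash
python3 - <<'E'
from h import *
e=ray("wrist",[(261,169),(366,168)],.015); print(e, np.arctan2(-(e[1]-e[0])[0],(e[1]-e[0])[1])); c=e.mean(0)[:2]+.059*np.array([np.cos(-.094),np.sin(-.094)]); print("tray",c)
# carton top front edge at z = tcp + (.047-.031)
z=bot.get_obs()["eef_pos"][2]+.016
t=ray("wrist",[(279,222),(354,222)],z); print(t); print("carton", t.mean(0)[:2]+.043*np.array([np.cos(-.094),np.sin(-.094)]), bot.get_obs()["eef_pos"])
E
```

```text
[[ 0.56179714 -0.05645385  0.015     ]
 [ 0.56696494  0.00458484  0.015     ]] -0.08446274272599216
tray [ 0.62312057 -0.03147234]
[[ 0.57270313 -0.03825296  0.10030379]
 [ 0.57520345 -0.01167313  0.10030379]]
carton [ 0.61676346 -0.0289991 ] [ 0.61914801 -0.02917633  0.08430379]
```

move_arm([
  [0.2,-5.7,-2.5,10,0,0,0],
  [0.2,0,0,13,0,0,0],
  [0.2,0,0,13,0,0,0],
  [0.2,0,0,8,0,0,0],
  [0.2,0,0,2,0,0,0],
  [0.2,0,0,0,0,0,0],
  [0.2,0,0,0,0,0,0],
])

```text
clock: 18.77
eef_pos: [0.6254, -0.0323, 0.0388]
tool_rot: [0.047, 0.999, -0.0, 0.001]
ft_force: [-0.3, -0.9, -0.7]
grip_width: 0.03
grasp_force: 61.1
```

move_arm([
  [0.2,0,0,4,0,0,0],
  [0.2,0,0,0,0,0,0],
  [0.48,0,0,0,0,0,0],
  [0.48,0,0,0,0,0,0],
  [0.48,0,0,0,0,0,0],
  [0.48,0,0,0,0,0,0],
  [0.48,0,0,-5,0,0,0],
  [0.48,0,0,-25,0,0,0],
  [0.48,0,0,-40,0,0,0],
  [0.48,0,0,-40,0,0,0],
])

```text
clock: 19.6
eef_pos: [0.6232, -0.032, 0.1439]
tool_rot: [0.047, 0.999, 0.0, -0.002]
ft_force: [1.8, -0.2, 0.5]
grip_width: 0.0411
grasp_force: 0.0
```

move_arm([
  [0.48,0,0,-10,0,0,4.3],
  [0.48,0,0,0,0,0,4.3],
  [0.48,20,-32.5,0,0,0,0],
  [0.48,20,-32.5,0,0,0,0],
  [0.6,20,-32.5,0,0,0,0],
  [0.6,20,-32.5,0,0,0,0],
  [0.6,20,-32.5,0,0,0,0],
  [0.6,20,-32.5,0,0,0,0],
  [0.6,20,-32.5,0,0,0,0],
  [0.6,0,0,20,0,0,0],
])

```text
clock: 20.43
eef_pos: [0.4317, -0.2239, 0.1377]
tool_rot: [0.125, 0.992, -0.002, 0.002]
ft_force: [1.3, 0.6, 1.0]
grip_width: 0.0508
grasp_force: 0.0
```

```bash
python3 - <<'E'
from fit import *
k=bot.calibration("wrist"); o=bot.get_obs(); im=bot.camera("wrist"); print(o["eef_pos"],o["tool_rot"],o["clock"]); cv2.imwrite("pics/w5.png",im)
for r in bot.outline_of("pen","wrist")[:1]:
    m=r["pixels"].astype(np.uint8); p=cv2.findNonZero(m); b=cv2.boxPoints(cv2.minAreaRect(p)); print(r["conf"],r["rect"],b)
    w=ray("wrist",p.reshape(-1,2),.0055,k)[:,:2].astype(np.float32); q=cv2.minAreaRect(w*1000); print("pen world mm",q)
k=bot.calibration("side");bot.camera("side")
for r in bot.outline_of("carton","side")[:1]: print(r["conf"],r["rect"],fit("carton",[r["pixels"]],[k],[.622,-.032,1.477]))
E
```

```text
[ 0.43166611 -0.22388026  0.13767873] [ 0.12534399  0.99210764 -0.00232755  0.00242887] 20.4333
0.78 [314.6, 128.1, 16.8, 174.4] [[316.99997 128.     ]
 [329.99997 128.     ]
 [329.99997 300.99997]
 [316.99997 300.99997]]
pen world mm ((427.5981140136719, -217.59735107421875), (10.154962539672852, 142.32315063476562), 76.30818176269531)
0.73 [328.8, 145.3, 46.2, 31.5] (array([ 0.62187786, -0.02684898,  1.45421899]), np.float64(0.03068780594950734))
```

View pics/w5.png

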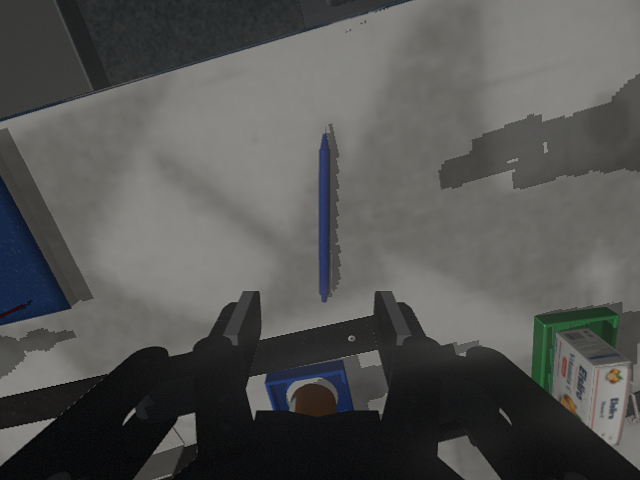

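The pen lies along column 323, rows 130–300, parallel to the tool. The carton stands in the green tray at right. I correct and descend.

move_arm([
  [0.4,5,5,20,0,0,0],
  [0.4,0,0,30,0,0,0],
  [0.4,0,0,30,0,0,0],
  [0.4,0,0,15,0,0,0],
  [0.4,0,0,0,0,0,0],
  [0.4,0,0,0,0,0,0],
])

```text
clock: 21.13
eef_pos: [0.4308, -0.212, 0.039]
tool_rot: [0.121, 0.993, 0.0, -0.001]
ft_force: [0.0, -0.8, -0.5]
grip_width: 0.0342
grasp_force: 0.0
```

move_arm([
  [0.4,1.5,-6,8,0,0,0],
  [0.4,0,0,10,0,0,0],
  [0.4,0,0,8,0,0,0],
  [0.4,0,0,0,0,0,0],
  [0.4,0,0,0,0,0,0],
])

```text
clock: 21.55
eef_pos: [0.4267, -0.2182, 0.0126]
tool_rot: [0.122, 0.993, 0.0, -0.001]
ft_force: [-0.5, 0.3, -0.2]
grip_width: 0.0343
grasp_force: 0.0
```

move_arm([
  [0.4,0,0,2,0,0,0],
  [0.2,0,0,0,0,0,0],
  [0,0,0,0,0,0,0],
  [0,0,0,0,0,0,0],
  [0,0,0,0,0,0,0],
  [0,0,0,0,0,0,0],
  [0,0,0,0,0,0,0],
])

```text
clock: 22.13
eef_pos: [0.4275, -0.2185, 0.0114]
tool_rot: [0.122, 0.993, -0.0, 0.0]
ft_force: [-0.5, -0.4, 4.0]
grip_width: 0.0069
grasp_force: 59.1
```

move_arm([
  [0,0,0,-5,0,0,0],
  [0,0,0,-25,0,0,0],
  [0,0,0,-30,0,0,0],
  [0,0,0,-20,0,0,-6.2],
  [0,0,0,0,0,0,-6.2],
  [0,0,0,0,0,0,-6.1],
  [0,-20,4,0,0,0,0],
  [0,-33,8,0,0,0,0],
  [0,-33,8,0,0,0,0],
  [0,-33,8,0,0,0,0],
])

```text
clock: 22.97
eef_pos: [0.5446, -0.1808, 0.0912]
tool_rot: [-0.039, 0.999, -0.0, 0.0]
ft_force: [0.4, -0.7, 0.0]
grip_width: 0.0068
grasp_force: 58.7
```

move_arm([
  [0,-33,8,0,0,0,0],
  [0,-30,8,0,0,0,0],
  [0,-12,3,0,0,0,0],
  [0,0,0,0,0,0,0],
  [0,0,0,0,0,0,0],
])

```text
clock: 23.38
eef_pos: [0.6167, -0.1558, 0.0903]
tool_rot: [-0.04, 0.999, 0.0, -0.001]
ft_force: [-0.7, -0.8, -0.2]
grip_width: 0.0068
grasp_force: 58.7
```

```bash
python3 - <<'E'
from fit import *
k=bot.calibration("wrist"); o=bot.get_obs(); im=bot.camera("wrist"); print(o["eef_pos"],o["tool_rot"],o["clock"]); cv2.imwrite("pics/w6.png",im)
E
```

```text
[ 0.61673675 -0.15575147  0.09028028] [-3.97862063e-02  9.99207911e-01  7.64202299e-05 -7.76719729e-04] 23.3833
```

View pics/w6.png

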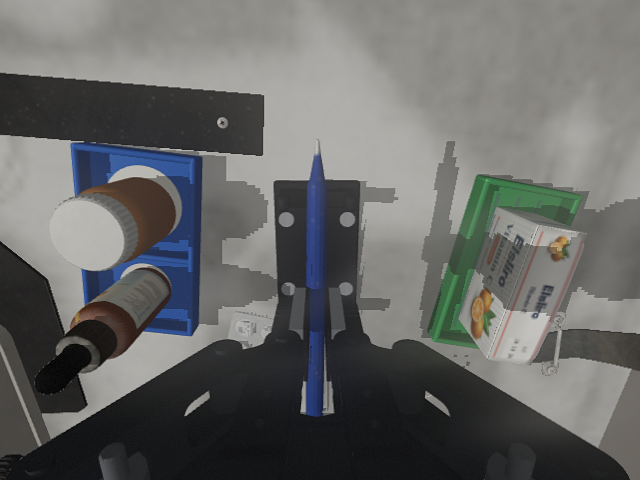

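The pen is held over the rest along column 316. The rest's base front edge is (275,181)–(360,181), with screws at (286,219), (348,219), (289,289) and (345,289). The other three things stand in their trays.

```bash
python3 - <<'E'
from h import *
s=ray("wrist",[(286,219),(348,219),(289,289),(345,289)],.006); print(s.round(4),"screws mean",s.mean(0))
e=ray("wrist",[(275,181),(360,181)],.005); print(e)
z=bot.get_obs()["eef_pos"][2]-.0114+.0045
t=ray("wrist",[(317,140),(315,415)],z); print("pen ends",t,t.mean(0),bot.get_obs()["eef_pos"])
E
```

```text
[[ 0.5968 -0.178   0.006 ]
 [ 0.5936 -0.1375  0.006 ]
 [ 0.6471 -0.1733  0.006 ]
 [ 0.644  -0.1343  0.006 ]] screws mean [ 0.62038295 -0.15577882  0.006     ]
[[ 0.57275074 -0.18637596  0.005     ]
 [ 0.56847169 -0.1324585   0.005     ]]
pen ends [[ 0.54332231 -0.16195121  0.08345746]
 [ 0.67930843 -0.1521706   0.08345746]] [ 0.61131537 -0.1570609   0.08345746] [ 0.61590522 -0.1561726   0.09035746]
```

move_arm([
  [0,-6,0.5,10,0,0,0],
  [0,0,0,15,0,0,0],
  [0,0,0,15,0,0,0],
  [0,0,0,12,0,0,0],
  [0,0,0,6,0,0,0],
  [0,0,0,0,0,0,0],
  [0,0,0,0,0,0,0],
])

```text
clock: 24.02
eef_pos: [0.6224, -0.1555, 0.0327]
tool_rot: [-0.039, 0.999, 0.0, -0.0]
ft_force: [0.4, -0.2, -1.5]
grip_width: 0.0068
grasp_force: 58.7
```

move_arm([
  [0,0,0,3,0,0,0],
  [0,0,0,2,0,0,0],
  [0,0,0,0,0,0,0],
  [0.3,0,0,0,0,0,0],
  [0.3,0,0,0,0,0,0],
  [0.3,0,0,0,0,0,0],
  [0.3,0,0,0,0,0,0],
  [0.3,0,0,-5,0,0,0],
  [0.3,0,0,-25,0,0,0],
  [0.3,0,0,-40,0,0,0],
])

```text
clock: 24.85
eef_pos: [0.6192, -0.1544, 0.094]
tool_rot: [-0.039, 0.999, 0.001, -0.005]
ft_force: [0.6, 0.1, -1.0]
grip_width: 0.0258
grasp_force: 0.0
```

move_arm([
  [0.3,0,0,-40,0,0,0],
  [0.3,20,0,-20,0,0,0],
  [0.3,35,0,0,0,0,0],
  [0.3,35,0,0,0,0,0],
  [0.3,35,0,0,0,0,0],
  [0.3,35,0,0,0,0,0],
  [0.3,0,0,0,0,0,0],
])

```text
clock: 25.43
eef_pos: [0.455, -0.1668, 0.157]
tool_rot: [-0.038, 0.999, 0.001, -0.004]
ft_force: [-0.8, 0.8, -0.9]
grip_width: 0.0254
grasp_force: 0.0
```

```bash
python3 - <<'E'
from fit import *
a=bot.camera("top")[120:260,200:460]; print(bot.get_obs()["eef_pos"],bot.get_obs()["clock"])
k=bot.calibration("top")
for n,g in (("amber_jar",(.597,-.27,0)),("dropper_bottle",(.656,-.271,0)),("carton",(.622,-.03,1.47))):
    for r in bot.outline_of(n,"top")[:1]: print(n,r["conf"],fit(n,[r["pixels"]],[k],list(g)))
for r in bot.outline_of("pen","top")[:1]:
    w=ray("top",cv2.findNonZero(r["pixels"].astype(np.uint8)).reshape(-1,2),.021)[:,:2].astype(np.float32); print("pen",r["conf"],cv2.minAreaRect(w*1000))
b=bot.camera("side")[120:320,300:450]
im=np.hstack([cv2.resize(a,(520,400)),cv2.resize(b,(280,400))]); cv2.imwrite("pics/f.png",im)
E
```

```text
[ 0.45919108 -0.16743551  0.15801487] 25.4833
carton 0.82 (array([ 0.62251265, -0.03311869,  1.49631517]), np.float64(0.11327783265657283))
pen 0.21 ((623.970703125, -32.67890167236328), (36.8582649230957, 101.0701675415039), 85.11186218261719)
```

View pics/f.png

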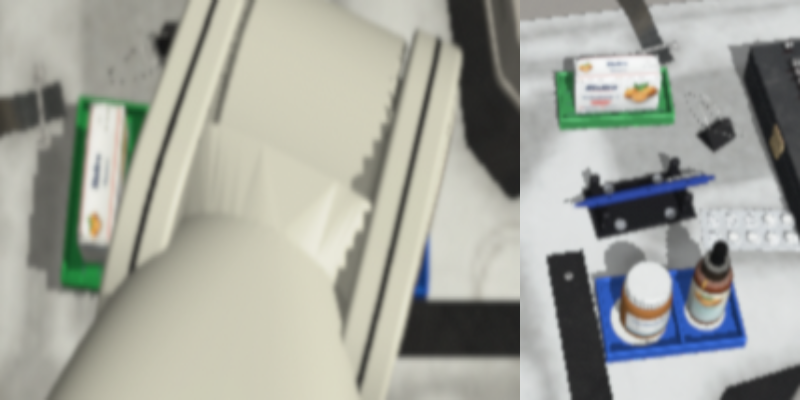

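The side crop shows the carton in the green tray (617,85), the pen across both forks (645,188), and the jar (648,300) and dropper (710,290) in their bays. The arm hides them from the top camera, so I check the numbers with the wrist and side cameras.

```bash
python3 - <<'E'
from fit import *
for c in("side",):
    bot.camera(c); k=bot.calibration(c)
    for n,g in (("amber_jar",(.597,-.27,0)),("dropper_bottle",(.656,-.271,0)),("carton",(.622,-.03,1.47))):
        for r in bot.outline_of(n,c)[:1]: print(c,n,r["conf"],fit(n,[r["pixels"]],[k],list(g)))
    for r in bot.outline_of("pen",c)[:1]:
        w=ray(c,cv2.findNonZero(r["pixels"].astype(np.uint8)).reshape(-1,2),.0205)[:,:2].astype(np.float32); print("pen",r["conf"],cv2.minAreaRect(w*1000))
print(bot.get_obs()["ft_force"],bot.get_obs()["clock"])
E
```

```text
side amber_jar 0.75 (array([ 0.59943869, -0.26862734,  0.05048187]), np.float64(0.023316320451054633))
side dropper_bottle 0.83 (array([ 0.65602444, -0.27004419,  0.175927  ]), np.float64(0.024058643211220518))
side carton 0.63 (array([ 0.6226515 , -0.02656754,  1.46513972]), np.float64(0.05566918142757534))
pen 0.59 ((627.8815307617188, -155.09872436523438), (129.8671112060547, 11.355051040649414), 4.703704357147217)
[ 0.04235348 -0.088353   -0.44781617] 25.9833
```

```bash
python3 -c "
from workcell import bot
print(bot.job_done())"
```

```text
the job is handed in; nothing more can be done
None
```

The job is handed in at about 26 s on the clock: jar and dropper bottle stand in their bays, the carton stands lengthwise in the green tray, the pen lies across both forks, and all are released; my last camera check put each within tolerance, but the hand-in returned no verdict.

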